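Pump a ratchet bench cramp until it grips a beech block

ROBOT

A 6-joint arm with a two-finger parallel gripper is mounted at the origin on a cart in front of the work surface, level with it; the furniture and walls round the work are solid. World frame = base frame: x ahead of the robot, y to its left, z up, the work surface at z = 0. Lengths are in m, angles in degrees, forces in N, time in s.
With the tool pointing down it reaches from about 0.4 to 0.825 m from the base axis. Payload 7 kg.
Tool frame: the origin (TCP) lies on the centre line of the jaws, within the pads' length; the fingertips stand 19 mm ahead of it and the grasp point (between the pads) is the TCP (r.tip_extent is the distance from the TCP to the fingertips, in m); z points along the fingers, y is the line along which they close (so a half turn about z gives the same grasp; the last joint's range is limited). The gripper opens to 88 mm and grips with 3 to 60 N. Pads are 19 mm wide; open, the fingers measure 130 mm over their backs; the gripper's body (78 mm by 193 mm) begins 47 mm behind the grasp point.
Start: joints at [79.532, 20.546, 0.682, 0, -70.136, -16.507], TCP at [0.306, 0.602, 0.206] pointing down, gripper open.
Joint ranges: [-176.03, 176.03], [-82.01, 121.73], [-58.28, 71.71], [-173.87, 95.51], [-174.79, -0.11], [-173.66, 173.66]. Speed limits (degrees/s): [136.94, 136.94, 172.46, 180, 180, 180].

INTERFACE

Orientations are given as [roll, pitch, yaw] about the fixed x, y, z axes, in that order (R = Rz(yaw) Ry(pitch) Rx(roll)).
In Python, from plant import r gives the robot as it stands. The module is installed in compiled form; this text tells all that it offers.
- The arm moves only by the tool jog_arm, never from a script. Its argument "deltas" is a list that holds one entry, the list of rows, each a list of 5 numbers: the opening, from -1 (shut) to 1 (fully open), then the shift along the world's x, y, z in cm, then the turn about the world's z in rad. In form: [[[claw, dx, dy, dz, turn], ...]]. A call has 1 to 8 rows; each row shifts and turns the commanded pose from where the row before left it; what a row does not reach is not made up. A row lasts 1/8 s, in which the tool goes at most 62.5 mm and 10.7 degrees, less where a joint would pass 70% of its speed; a pose out of reach is approached as far as the arm can. A call with a gripper value outside its range is refused whole. The fingers move at their own pace and stop on an object; "force" is the grip in N (left out, the last holds). Time passes only in rows, so rows that do not move let the fingers close. It gives the time, the measured TCP pose, the force, the opening and the grip force at its end, in the units of the state.
- r.get_state(): the state, without advancing time (a new reading comes with each control period).
- r.capture(name): name is "side" or "top" or "wrist"; returns the picture (420x560x3 uint8, blue, green, red); there is no depth.
- r.camera_info(name): a dict with "fx", "fy", "cx", "cy" (pixels), "view" (4x4, takes a point from world to camera coordinates). Camera axes: x right, y up, looking along -z (the intrinsics and any distortion apply to the point x, -y, -z); pixel columns grow to the right and rows downward; lengths in m; the calibration is good to about 2 mm. A picture is of the moment at which its call begins: read the wrist's pose just before it. camera_info takes no time and is no camera call; for the wrist camera it gives the pose at the moment of the call.
- r.close_job(): hands the job in; it is judged then, once.
The state is a dict: "time_s": time; "joints": joint angles; "qd": joint speeds; "joint_torque": joint torques, N m; "tcp_pos": TCP position; "eef_rot": TCP orientation; "contact_force": force on the tool from outside, world axes, zero at the start; "moment": the same for the moment, N m; "gripper_width": finger opening in m; "gripper_force": force on a finger pad.
Only numpy, scipy, OpenCV 4.12 (cv2) and the standard library are available. Lean on these libraries where they do the work, as an engineer would, in place of code of your own. Each camera call takes 0.05 s, during which the arm holds its last target. There are 200 camera calls.

TASK

The beech fence block is to be planed next. Lay it flat on the bench between the cork-faced jaw of the ratchet cramp and the iron bench dog, in line with the cramp, and let go of it; then take the cramp's lever by its upright wooden grip and pump it in full strokes, letting it come right back each time, until the block is gripped so firmly that the lever goes hard and will not reach another click. Feel for that and never force the hard lever, for that crushes the ends of the block; leave the lever back at rest and the other tools undisturbed.

Things in the scene. Friction and masses are not known exactly. Their poses are not given: they have to be found in the camera images.
- cramp: Ratchet cramp fixed to the bench: grey iron frame 122 x 172 mm, 42 mm high. Origin on the bench top under the lever's pivot bolt; x points away from the robot across the bench, y left along the rack towards jaw and bench dog, z up. The rack's centre line, also the line for the block, is x = 55 mm. Each full stroke of the lever moves rack and jaw 8 mm in +y, where a pawl holds them (48 mm in all).
- lever (a joint): The cramp's hand lever, rad: 0 at rest, growing as the grip is pulled right (cramp -y) about the vertical axis through the cramp's origin; stop at 0.58. From below 0.04 to beyond 0.53 it moves the jaw one tooth. A spring returns it (1 N at the grip at rest, 3 N at the stop). Pull at the grip: under 5 N with the jaw free, up to 10 N as the shoe's springs give, then hard; 18 N crushes the block.
- lever_grip (a point): Middle of the upright turned wooden grip on the lever's end: 24 to 26 mm thick, from 42 to 100 mm above the bench; this point is at 72 mm. It is 130 mm from the lever's axis: at lever value q it is at (-130 cos(q - 0.29), -130 sin(q - 0.29)) mm in the cramp's x, y. 1 N at the grip presses the jaw with about 5 N; a twist of the fingers on the grip turns the lever too.
- beech_block: Beech fence block, 36 x 222 x 58 mm (x, y, z), 0.4 kg; origin in the middle of its underside, y along its length. Starts on the bench behind the cramp's line. It is gripped across its 36 mm.
- brass_plane: Brass smoothing plane, 59 x 194 x 111 mm, a bystander near the front edge; origin in the middle of its underside.
- plane_iron: Loose plane iron with cap, 44 x 120 x 11 mm, a bystander lying flat; origin in the middle of its underside.
- oak_wedge: Loose oak wedge, 26 x 80 x 18 mm, a bystander near the lever; origin in the middle of its underside.
- block_plane: Steel block plane, 49 x 161 x 55 mm, a bystander behind the cramp; origin in the middle of its underside.
- cramp_jaw_start (a point): Point on the bench (fixed) under the middle of the jaw's face as it starts, drawn right back: cramp x = 55, y = 135 mm. The jaw is an upright cork-faced shoe on the rack's end, 46 mm wide, 48 mm high, on springs: it gives by up to 13 mm, at 2.4 N per mm, then is solid. As it advances it slides a loose block along the bench until that meets the dog.
- dog_nearest (a point): Point on the bench (fixed) at cramp x = 55, y = 372 mm: the nearest that the bench dog's face can be to the jaw. The iron dog (head 30 x 30 mm, top 42 mm high) stands on this line with its face 0 to 16 mm beyond this point, which is not measured; so the 222 mm block has 15 to 31 mm of play at first, and 3 to 5 full strokes are needed before the one that goes hard.

How it is judged (in metres and radians):
On the way, in this order (a step that is already met when the one before it is completed fails the run):
1. the block lies flat between jaw and dog, in line with the cramp, let go (x of beech_block in the frame of cramp between 0.043 and 0.068 m and angle between the y axis of beech_block and the y axis of cramp, either way round below 0.08 rad and angle between beech_block's own z axis and vertical below 0.06 rad and height (world z) of beech_block below 0.006 m and y of beech_block in the frame of cramp between 0.243 and 0.279 m and contact force between the fingers and beech_block below 0.5 N), for 0.2 s.
2. the lever is pulled through a full stroke (value of joint lever above 0.36 rad).
3. the lever is back at rest and the jaw grips the block with more than 9 N (value of joint lever below 0.06 rad and contact force between beech_block and cramp above 9 N), for 0.2 s.
At the end, for the whole second after the job is handed in: The cramp's jaw presses on the block with 9 to 60 N (true once no further full click can be had), the lever is back at rest (below 0.06 rad), and the block lies still and flat on the bench, within 12 mm of the cramp's line and in line with it within 0.08 rad (all of step 3 and x of beech_block in the frame of cramp between 0.043 and 0.068 m and angle between the y axis of beech_block and the y axis of cramp, either way round below 0.08 rad and angle between beech_block's own z axis and vertical below 0.06 rad and height (world z) of beech_block below 0.006 m and contact force between beech_block and cramp below 60 N and linear speed of beech_block below 0.01 m/s); the robot touches nothing.
It fails at once if the jaw presses on the block with more than 80 N (the lever, gone hard, was forced) (contact force between beech_block and cramp above 80 N).
It fails at once if a bystanding tool is shoved by more than 30 mm (distance of any of brass_plane, plane_iron, oak_wedge, block_plane from where it was at the start of the episode above 0.03 m).
It also fails if it takes over 72 s, if anything falls off the work surface, if the arm or the gripper's body presses on something with over 40 N, if the wrist force passes 120 N, or if a joint passes its speed limit or range.

## Working session

There is one attempt and no reset: what is moved stays moved. The work goes in short steps, Python scripts to look and compute and a tool call to move; the robot and the scene stay as the last step left them, time stands still between calls to the robot, and variables do not carry over. Pictures are saved under pics/ and viewed, at most 10 in all, crops included, and the job is handed in when it is done.

Besides the shell and the picture viewer there is one more tool, called after "Emit:" as name(argument=value, ...) on one line, values as JSON. jog_arm: Moves the arm, as the interface text tells. Its arguments: {"type":"object","properties":{"deltas":{"type":"array"},"force":{"type":"number"}},"required":["deltas"]}

```bash
mkdir -p pics
python3 - <<'E'
from plant import r
import cv2
for n in ("side","top"):
    cv2.imwrite(f"pics/{n}0.png",r.capture(n)); i=r.camera_info(n); print(n,{k:(v if k!='view' else v.round(3).tolist()) for k,v in i.items()})
s=r.get_state();print(s)
E
```

```text
side {'fx': 443.46391424449376, 'fy': 443.46391424449376, 'cx': 278.468956145506, 'cy': 205.8484172616582, 'view': [[1.0, -0.008, -0.002, -0.498], [0.006, 0.617, 0.787, -0.182], [-0.005, -0.787, 0.617, -0.739], [0.0, 0.0, 0.0, 1.0]]}
top {'fx': 382.16704663459166, 'fy': 382.16704663459166, 'cx': 279.39341215499246, 'cy': 204.23868416491487, 'view': [[-0.14, -0.99, -0.002, 0.261], [0.965, -0.137, 0.225, -0.491], [-0.223, 0.03, 0.974, -0.827], [0.0, 0.0, 0.0, 1.0]]}
{'time_s': 0.1, 'joints': array([ 7.95322889e+01,  2.05857386e+01,  6.39335919e-01, -1.86068342e-02,
       -7.01376596e+01, -1.65055735e+01]), 'qd': array([ 0.03941995, -0.00744358,  0.15495167,  0.01159199, -0.0650066 ,
       -0.06272671]), 'joint_torque': array([-2.66851835e-03, -5.84163022e+01,  2.93751901e+01,  7.01567397e+00,
        1.01571370e-02, -5.45938769e-05]), 'tcp_pos': array([0.30598368, 0.60112413, 0.20523403]), 'eef_rot': array([ 1.79914432e+02, -7.11317247e-03, -2.69796140e+01]), 'contact_force': array([-0.07348538,  1.11735124,  0.68940467]), 'moment': array([ 0.06703279, -0.04204047,  0.03908286]), 'gripper_force': 0.0, 'gripper_width': 0.08764925006888682}
```

View pics/side0.png

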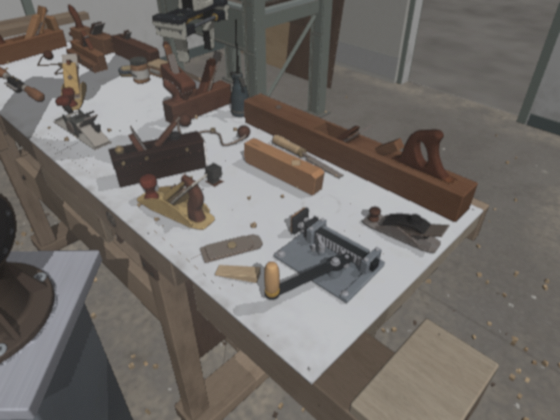

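View pics/top0.png

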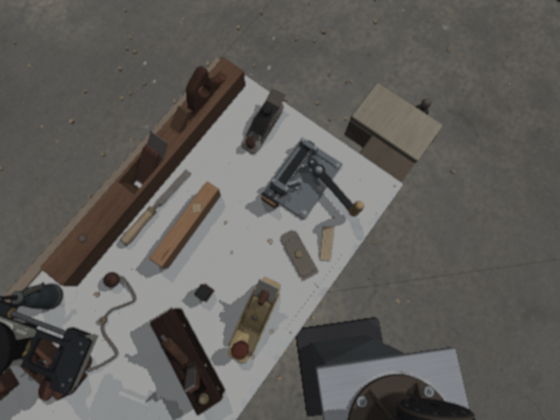

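The side view shows the grip at about (272,278), jaw (300,220), dog (214,173) and the block from (245,150) to (322,185). In the top view the grip is at (357,208), jaw (268,200), dog (204,292) and the block from (158,262) to (213,188). I'll enlarge both.

Run:
```python
import cv2
a=cv2.imread("pics/side0.png")[130:310,195:395]; b=cv2.imread("pics/top0.png")[130:310,145:375]
def go(a,k,x0,y0,f):
    a=cv2.resize(a,None,fx=k,fy=k,interpolation=cv2.INTER_CUBIC)
    a=cv2.convertScaleAbs(a,alpha=1.3,beta=15)
    for i in range(0,a.shape[1],int(20*k)): cv2.putText(a,str(x0+int(i/k)),(i,10),0,.35,(0,0,255),1); cv2.line(a,(i,12),(i,18),(0,0,255),1)
    for i in range(0,a.shape[0],int(20*k)): cv2.putText(a,str(y0+int(i/k)),(0,i+4),0,.35,(0,0,255),1); 
    cv2.imwrite(f,a)
go(a,3.3,195,130,"pics/sc.png"); go(b,3.3,145,130,"pics/tc.png")
```

```text
(no output)
```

View pics/sc.png

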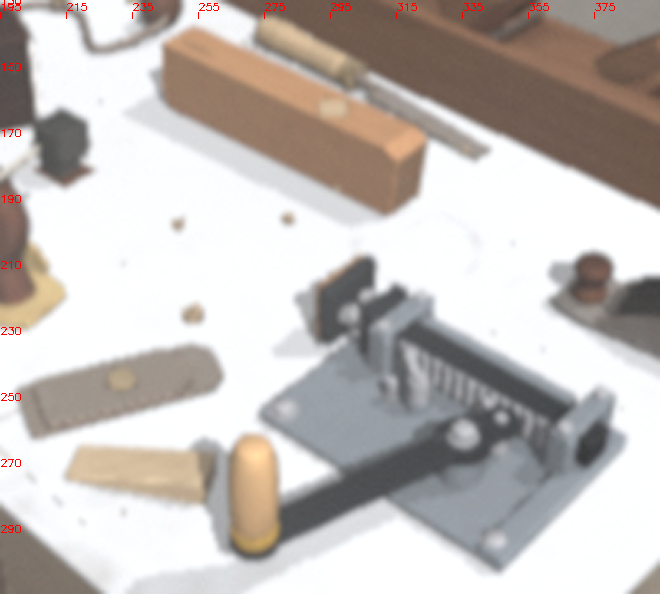

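View pics/tc.png

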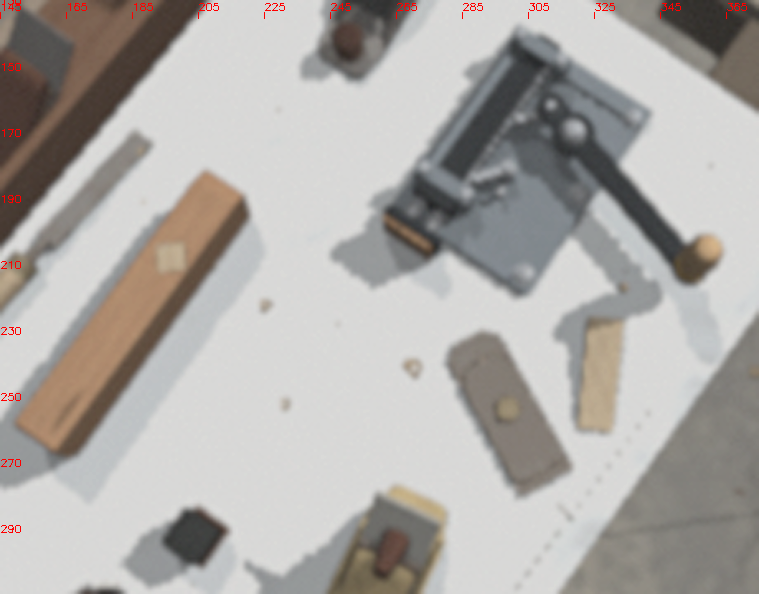

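```bash
cat > h.py <<'E'
import numpy as np, cv2
def PM(i):
    V=np.diag([1,-1,-1,1.])@np.array(i['view']); K=np.array([[i['fx'],0,i['cx']],[0,i['fy'],i['cy']],[0,0,1]])
    return K@V[:3]
def tri(P1,p1,P2,p2):
    X=cv2.triangulatePoints(P1,P2,np.array(p1,float).reshape(2,1),np.array(p2,float).reshape(2,1))[:,0]; X=X[:3]/X[3]
    e=[np.hypot(*((P@np.r_[X,1])[:2]/(P@np.r_[X,1])[2]-p)) for P,p in((P1,p1),(P2,p2))]
    return X,max(e)
def onz(P,p,z):
    A=np.c_[P[:,0],P[:,1],-np.r_[p,1]]; return np.linalg.solve(A,-(P[:,2]*z+P[:,3]))[:2]
E
python3 - <<'E'
from h import *; from plant import r
S,T=PM(r.camera_info("side")),PM(r.camera_info("top"))
s=lambda p:np.array([195,130])+np.array(p)/3.3
t=lambda p:np.array([145,130])+np.array(p)/3.3
D=dict(pivot=((464,430),(575,128)),griptop=((254,440),(709,245)),gripbase=((255,545),(686,272)),
bNR=((387,157),(245,200)),bFR=((424,138),(207,171)),bFL=((197,28),(15,422)),bNL=((164,46),(63,455)),
dogtop=((62,120),(197,522)),corkN=((318,290),(433,248)),corkF=((366,258),(386,213)),plateNL=((262,412),(522,294)),plateFR=((625,437),(650,112)),bNRbot=((386,213),(249,212)),
boltNL=((287,406),(525,272)),boltFR=((495,540),(637,115)))
for k,(a,b) in D.items():
    X,e=tri(S,s(a),T,t(b)); print(k,X.round(4),round(e,2))
print('plateNL',onz(S,s((262,414)),0.005),onz(T,t((522,296)),.005))
print('plateNR',onz(S,s((500,570)),0.005),onz(T,t((651,112)),.005))
E
```

```text
pivot [0.5998 0.0825 0.0397] 0.08
griptop [0.4882 0.0168 0.0999] 0.04
gripbase [0.4872 0.0183 0.0229] 0.48
bNR [0.5753 0.325  0.0505] 0.51
bFR [0.6016 0.3501 0.0485] 0.27
bFL [0.4427 0.4973 0.0505] 0.19
bNL [0.4179 0.4664 0.0526] 1.23
dogtop [0.3557 0.3807 0.0452] 1.37
corkN [0.525  0.1975 0.0422] 0.02
corkF [0.5552 0.2272 0.0426] 0.06
plateNL [0.4911 0.1364 0.0012] 0.19
plateFR [0.64   0.0311 0.0748] 19.46
bNRbot [0.5781 0.3289 0.002 ] 1.09
boltNL [0.5055 0.1324 0.0098] 0.19
boltFR [0.6122 0.0302 0.0118] 0.03
plateNL [0.49142101 0.13098458] [0.48845726 0.13685532]
plateNR [0.61358752 0.0160914 ] [0.61531083 0.017905  ]
```

Emit:
jog_arm(deltas=[[[1, 4.1, -3.8, 0.2, -0.05], [1, 4.1, -3.8, 0.2, -0.06], [1, 4.1, -3.8, 0.2, -0.06], [1, 4.1, -3.9, 0.2, -0.06], [1, 4.0, -3.9, 0, -0.04], [1, 0, 0, 0, 0], [1, 0, 0, 0, 0]]])

```text
time_s: 0.98
tcp_pos: [0.5102, 0.4092, 0.2137]
eef_rot: [180.0, 0.0, -42.5]
contact_force: [0.8, 0.4, -0.4]
gripper_width: 0.0875
gripper_force: 0.0
```

Run:
```python
from plant import r
import cv2,numpy as np
s=r.get_state();print(s['tcp_pos'],s['eef_rot'],s['joints'],s['contact_force'])
im=r.capture("wrist");cv2.imwrite("pics/w1.png",im);i=r.camera_info("wrist");print(i)
np.save("w1.npy",[i['view'],np.array([[i['fx'],i['fy'],i['cx'],i['cy']]]*4)])
```

```text
[0.51018153 0.40924356 0.2136547 ] [ 1.79964216e+02  9.77950140e-03 -4.24879721e+01] [ 5.57784347e+01  1.83651872e+01 -1.49721321e+00 -1.57570056e-02
 -7.01716067e+01 -8.26105446e+00] [ 0.78927533  0.36786244 -0.42960482]
{'fx': 319.5625187521789, 'fy': 319.5625187521789, 'cx': 280.44165937878074, 'cy': 207.69388825256996, 'view': array([[-6.74701438e-01, -7.38090562e-01,  5.39829452e-04,
         6.46366932e-01],
       [ 7.09830178e-01, -6.49068230e-01, -2.73590115e-01,
        -5.87829584e-02],
       [ 2.02284668e-01, -1.84208457e-01,  9.61846223e-01,
        -4.26055976e-01],
       [ 0.00000000e+00,  0.00000000e+00,  0.00000000e+00,
         1.00000000e+00]])}
```

View pics/w1.png

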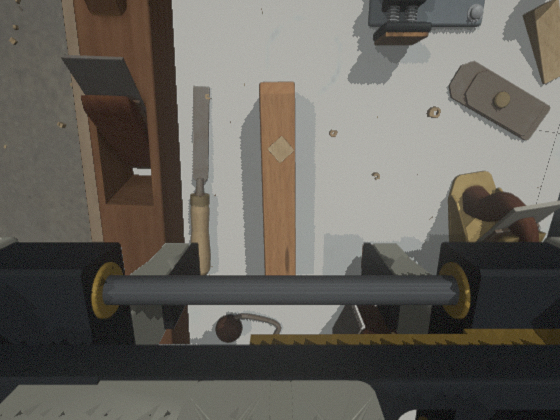

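Run:
```python
from h import *; from plant import r
S,T,W=[PM(r.camera_info(n)) for n in("side","top","wrist")]
s=lambda p:np.array([195,130])+np.array(p)/3.3
t=lambda p:np.array([145,130])+np.array(p)/3.3
D=dict(NR=((387,157),(245,200),(295,82)),FR=((424,138),(207,171),(260,83)))
for k,(a,b,c) in D.items():
    print(k,tri(S,s(a),W,c),tri(T,t(b),W,c),onz(W,c,.058))
for c in((264,274),(295,274)): print(onz(W,c,.058))
for c in((376,33),(428,33)): print('cork',onz(W,c,.048))
for n,a,b in(('dog',(62,120),(197,522)),('corkN',(318,290),(433,248)),('corkF',(366,258),(386,213))):print(n,onz(S,s(a),.042),onz(T,t(b),.042))
for n,a,b in(('knob',(150,186),(240,349)),('tote',(193,192),(263,297))):print(n,tri(S,a,T,b))
# cam centre
print(-np.linalg.inv(W[:,:3])@W[:,3])
```

```text
NR (array([0.57613401, 0.32671674, 0.04903376]), np.float64(2.8116289437406694)) (array([0.57908116, 0.32614793, 0.04192254]), np.float64(0.16887462441043885)) [0.57849584 0.32760179]
FR (array([0.60186961, 0.3533387 , 0.0461856 ]), np.float64(0.4460396468988555)) (array([0.60373012, 0.35207783, 0.04153413]), np.float64(1.5352958241925605)) [0.6010004  0.35358439]
[0.44735252 0.49266692]
[0.42309275 0.46614296]
cork [0.55904255 0.23881856]
cork [0.52491767 0.20147841]
dog [0.35275246 0.38478336] [0.35877006 0.38206364]
corkN [0.52508111 0.1977094 ] [0.52503485 0.19744307]
corkF [0.5553852  0.22808985] [0.55521868 0.2272271 ]
knob (array([0.21936185, 0.31980215, 0.03405514]), np.float64(0.039666297907157456))
tote (array([0.32432034, 0.25515837, 0.06401752]), np.float64(1.297929009150316))
[0.56401521 0.36044007 0.39336897]
```

The wrist view shows the block's cramp end at (260..295,82), its axis nearly vertical in the picture, and the cork at (376..429,35). All three cameras agree on the block's place to a few mm: centre about (0.507,0.414), yaw 48°. Descending to grip.

Emit:
jog_arm(deltas=[[[0.6, -0.3, 0.5, -5.0, 0.01], [0.5, 0, 0, -5.0, 0], [0.5, 0, 0, -4.0, 0], [0.5, 0, 0, -3.0, 0], [0.5, 0, 0, -0.9, 0], [0.5, 0, 0, 0, 0]]])

```text
time_s: 1.78
tcp_pos: [0.5068, 0.4153, 0.0352]
eef_rot: [180.0, -0.0, -41.8]
contact_force: [-0.2, 1.0, -0.3]
gripper_width: 0.0656
gripper_force: 0.0
```

Emit:
jog_arm(deltas=[[[-0.4, 0, 0, 0, 0], [-0.4, 0, 0, 0, 0], [-0.4, 0, 0, 0, 0], [-0.4, 0, 0, 0, 0]]], force=40)

```text
time_s: 2.28
tcp_pos: [0.5075, 0.4148, 0.0356]
eef_rot: [-179.9, 0.0, -41.9]
contact_force: [-0.8, 0.8, 2.3]
gripper_width: 0.0341
gripper_force: 40.0
```

Emit:
jog_arm(deltas=[[[-0.4, 0, 0, 3, 0], [-0.4, 0, 0, 4, 0], [-0.4, 0, -1, 3, 0], [-0.4, -1.3, -3.2, 0, -0.01], [-0.4, -2, -3.5, 0, -0.01], [-0.4, -2.0, -4.0, 0, -0.01], [-0.4, 0, 0, 0, 0], [-0.4, 0, 0, 0, 0]]])

```text
time_s: 3.28
tcp_pos: [0.4543, 0.2976, 0.1352]
eef_rot: [-180.0, 0.0, -43.6]
contact_force: [0.7, 0.7, -3.1]
gripper_width: 0.0339
gripper_force: 40.0
```

Run:
```python
from plant import r
import cv2,numpy as np
from h import *
s=r.get_state();print(s['tcp_pos'],s['eef_rot'],s['contact_force'],s['gripper_width'])
i=r.camera_info("wrist");im=r.capture("wrist");np.save("w2.npy",PM(i))
cv2.imwrite("pics/w2.png",cv2.resize(im[0:300,150:460],None,fx=2,fy=2,interpolation=cv2.INTER_CUBIC))
```

```text
[0.45434167 0.29761911 0.1352182 ] [-1.79968953e+02  6.92445593e-03 -4.36046323e+01] [ 0.74218226  0.66383137 -3.07106949] 0.033875938444121026
```

View pics/w2.png

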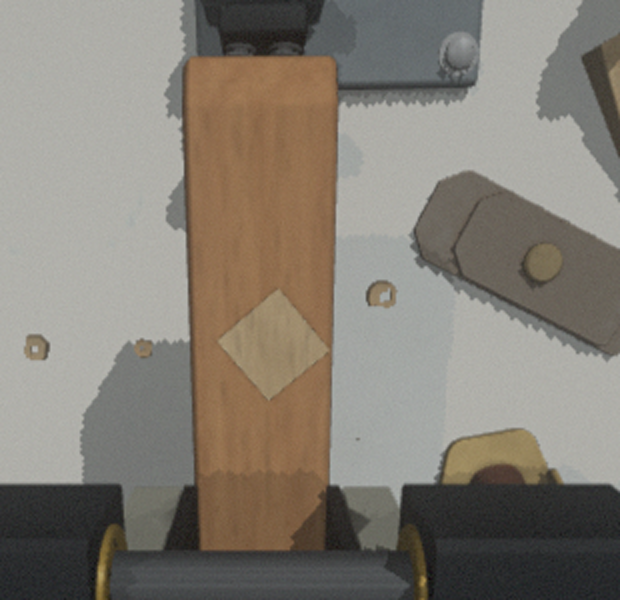

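Run:
```python
from h import *
W=np.load("w2.npy"); c=lambda x,y:(150+x/2,y/2)
tcp=np.array([.45434,.29762]); a=np.deg2rad(46.4); ex=np.array([np.cos(a),np.sin(a)]); ey=np.array([-ex[1],ex[0]])
for p in((185,60),(337,60),(200,545),(326,545)):
    X=onz(W,c(*p),.1576); print(X,(X-tcp)@ex,(X-tcp)@ey)
piv=np.array([.600,.0825])
for n,p,z in(('plate',(478,86),.005),('bolt',(459,50),.012),('jawL',(200,10),.048),('jawR',(326,10),.048)):
    X=onz(W,c(*p),z);print(n,X,(X-piv)@ex,(X-piv)@ey)
for n,X in(('corkN',(.525,.1975)),('corkF',(.5552,.2276)),('dog',(.3557,.3835))):print(n,(np.array(X)-piv)@ex,(np.array(X)-piv)@ey)
```

```text
[0.54575421 0.23377343] 0.016805136688073666 -0.11022943488227223
[0.52259092 0.20946326] -0.016773464469092808 -0.11022001023841542
[0.45999747 0.31514227] 0.016590639142379283 0.007986722652528023
[0.43640835 0.29036567] -0.017619402653150137 0.007982868013576267
plate [0.48689647 0.13498891] -0.03998741506437537 0.11810376834655585
bolt [0.50381431 0.13473769] -0.028502464987632155 0.10567910050200847
jawL [0.58024262 0.20877295] 0.07781824511716447 0.10138802915989235
jawR [0.54827454 0.17522419] 0.03147736558973611 0.10140253601780266
corkN 0.03155829828513356 0.13361913713741205
corkF 0.07418238153521856 0.1325066951884442
dog 0.04950167575805359 0.3844906684136099
```

Emit:
jog_arm(deltas=[[[-0.4, 0.2, -0.27, -1, 0], [-0.4, 0, 0, -3, 0], [-0.4, 0, 0, -3, 0], [-0.4, 0, 0, -1.6, 0], [-0.4, 0, 0, -0.8, 0], [-0.4, 0, 0, 0, 0]]])

```text
time_s: 4.08
tcp_pos: [0.4581, 0.2954, 0.045]
eef_rot: [-179.9, -0.1, -43.4]
contact_force: [-10.1, -7.4, 41.8]
gripper_width: 0.0356
gripper_force: 40.3
```

Emit:
jog_arm(deltas=[[[-0.4, 0, 0, -0.4, 0], [-0.4, 0, 0, -0.15, 0], [-0.4, 0, 0, 0, 0]]])

```text
time_s: 4.45
tcp_pos: [0.4584, 0.295, 0.0411]
eef_rot: [-179.8, -0.2, -43.4]
contact_force: [-14.2, -12.5, 59.0]
gripper_width: 0.0352
gripper_force: 40.4
```

The downward push met resistance early (59 N at z 0.041). I'll look before going on.

Emit:
jog_arm(deltas=[[[-0.4, 0, 0, 1.0, 0], [-0.4, 0, 0, 0.5, 0], [-0.4, 0, 0, 0, 0]]])

```text
time_s: 4.82
tcp_pos: [0.4564, 0.2949, 0.0501]
eef_rot: [180.0, -0.0, -43.6]
contact_force: [0.2, -0.9, -3.9]
gripper_width: 0.0355
gripper_force: 40.0
```

Run:
```python
from plant import r
import cv2
a=r.capture("side")[130:310,185:365];b=r.capture("top")[150:330,165:345]
f=lambda a:cv2.resize(a,None,fx=2.2,fy=3.2,interpolation=cv2.INTER_CUBIC)
cv2.imwrite("pics/c3.png",cv2.convertScaleAbs(cv2.hconcat([f(a),f(b)]),alpha=1.3,beta=15))
s=r.get_state();print(s['tcp_pos'],s['contact_force'],s['moment'])
```

```text
[0.45603979 0.29442848 0.049649  ] [ 0.04649892 -0.05442237 -3.92044582] [0.03193325 0.04571111 0.0390834 ]
```

View pics/c3.png

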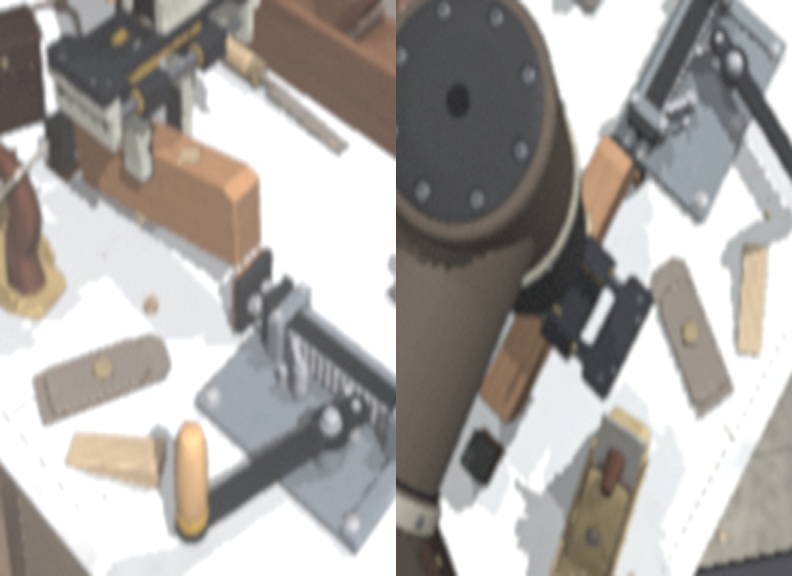

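The picture shows the block level and in line, between jaw (right end) and dog (left end), with no overlap visible. It probably sits a little low in the grip, so I'll lower it gently.

Emit:
jog_arm(deltas=[[[-0.4, 0, 0, -0.3, 0], [-0.4, 0, 0, -0.3, 0], [-0.4, 0, 0, -0.1, 0], [-0.4, 0, 0, 0, 0]]])

```text
time_s: 5.42
tcp_pos: [0.4562, 0.295, 0.0436]
eef_rot: [-180.0, -0.0, -43.6]
contact_force: [-1.0, 0.5, -0.3]
gripper_width: 0.0355
gripper_force: 40.0
```

Emit:
jog_arm(deltas=[[[-0.4, 0, 0, -0.1, 0], [-0.4, 0, 0, 0, 0]]])

```text
time_s: 5.68
tcp_pos: [0.4563, 0.295, 0.0427]
eef_rot: [-180.0, 0.0, -43.6]
contact_force: [-2.8, 1.9, 0.4]
gripper_width: 0.0359
gripper_force: 40.0
```

Run:
```python
from plant import r
import cv2
a=r.capture("side")[130:280,170:330]
cv2.imwrite("pics/c4.png",cv2.convertScaleAbs(cv2.resize(a,None,fx=4,fy=4,interpolation=cv2.INTER_CUBIC),alpha=1.3,beta=25))
s=r.get_state();print(s['tcp_pos'],s['contact_force'],s['moment'])
```

```text
[0.4562633  0.2950067  0.04272208] [-2.04704534  1.74412873  0.09600095] [ 0.37845743  0.49331393 -0.04321854]
```

View pics/c4.png

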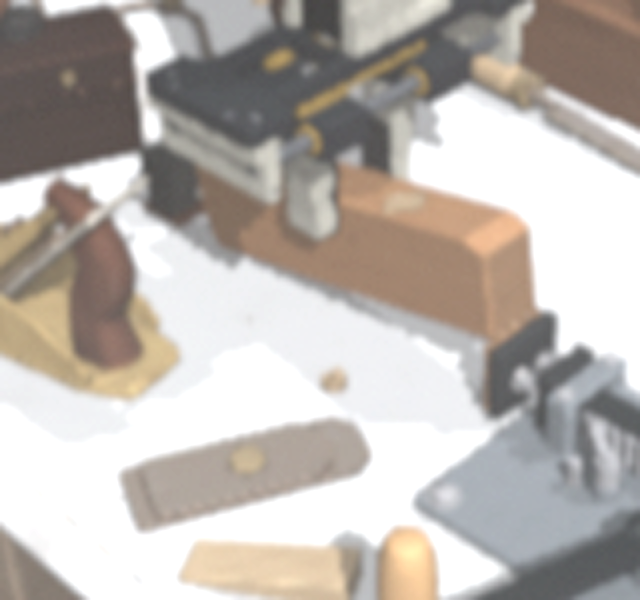

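Run:
```python
from h import *; from plant import r
S=PM(r.camera_info("side")); a=np.deg2rad(46.4); ex=np.array([np.cos(a),np.sin(a)]); ey=np.array([-ex[1],ex[0]])
c=np.array([.4563,.295]); piv=np.array([.600,.0825])
pr=lambda P:(S@np.r_[P,1])[:2]/(S@np.r_[P,1])[2]
cr=lambda P:((pr(P)-[170,130])*4).round(0)
for x in(-.018,.018):
  for y in(-.111,.111):
    for z in(0,.01,.02,.058,.068,.078):
        print(x,y,z,cr(np.r_[c+x*ex+y*ey,z]))
for x in(.032,.078):
  for z in(0,.048): print('jaw',x,z,cr(np.r_[piv+x*ex+.135*ey,z]),cr(np.r_[piv+x*ex+.132*ey,z]))
for z in(0,.042):print('dog face near corner',[cr(np.r_[piv+.04*ex+y*ey,z]) for y in(.372,.388,.402)])
```

```text
-0.018 -0.111 0 [482. 405.]
-0.018 -0.111 0.01 [482. 391.]
-0.018 -0.111 0.02 [483. 375.]
-0.018 -0.111 0.058 [484. 316.]
-0.018 -0.111 0.068 [484. 300.]
-0.018 -0.111 0.078 [484. 284.]
-0.018 0.111 0 [196. 232.]
-0.018 0.111 0.01 [194. 217.]
-0.018 0.111 0.02 [193. 203.]
-0.018 0.111 0.058 [187. 147.]
-0.018 0.111 0.068 [185. 132.]
-0.018 0.111 0.078 [184. 116.]
0.018 -0.111 0 [528. 372.]
0.018 -0.111 0.01 [529. 357.]
0.018 -0.111 0.02 [529. 342.]
0.018 -0.111 0.058 [532. 284.]
0.018 -0.111 0.068 [532. 268.]
0.018 -0.111 0.078 [533. 251.]
0.018 0.111 0 [242. 205.]
0.018 0.111 0.01 [241. 191.]
0.018 0.111 0.02 [240. 177.]
0.018 0.111 0.058 [235. 122.]
0.018 0.111 0.068 [234. 107.]
0.018 0.111 0.078 [233.  91.]
jaw 0.032 0 [483. 414.] [487. 417.]
jaw 0.032 0.048 [484. 341.] [489. 343.]
jaw 0.078 0 [542. 371.] [546. 374.]
jaw 0.078 0.048 [545. 298.] [549. 301.]
dog face near corner [array([188., 222.]), array([170., 211.]), array([155., 202.])]
dog face near corner [array([182., 162.]), array([163., 151.]), array([148., 142.])]
```

The block is tilted: its jaw end at (487,345) is caught on the jaw's top corner, about 40 mm up, while the dog end is down on the bench. I'll lift it, shift 6 mm toward the dog, soften the grip and lower it, so that bench contact at the dog end levels it.

Emit:
jog_arm(deltas=[[[-0.4, 0, 0, 1.2, 0], [-0.4, -0.43, 0.41, 0, 0], [-0.4, 0, 0, 0, 0]]])

```text
time_s: 6.1
tcp_pos: [0.4515, 0.299, 0.0546]
eef_rot: [180.0, 0.0, -43.6]
contact_force: [0.8, 0.2, -3.0]
gripper_width: 0.0357
gripper_force: 40.0
```

Emit:
jog_arm(deltas=[[[-0.4, 0, 0, -0.3, 0], [-0.4, 0, 0, -0.3, 0], [-0.4, 0, 0, -0.3, 0], [-0.4, 0, 0, -0.3, 0], [-0.4, 0, 0, -0.3, 0], [-0.4, 0, 0, -0.2, 0], [-0.4, 0, 0, 0, 0]]], force=8)

```text
time_s: 6.98
tcp_pos: [0.4521, 0.2986, 0.0385]
eef_rot: [-180.0, -0.0, -43.6]
contact_force: [-2.5, -3.4, 7.8]
gripper_width: 0.0359
gripper_force: 8.0
```

```bash
cat > edge.py <<'E'
from plant import r
import cv2,numpy as np
def edge():
    im=r.capture("side"); h=cv2.cvtColor(im,cv2.COLOR_BGR2HSV)
    m=((h[...,0]>5)&(h[...,0]<18)&(h[...,1]>95)&(h[...,2]>70)).astype('uint8')
    m[:, :215]=0; m[:140]=0; m[250:]=0; m[:,315:]=0
    n,l,st,_=cv2.connectedComponentsWithStats(m); k=1+st[1:,4].argmax(); m=l==k
    print(st[k],[(c,int(np.where(m[:,c])[0].min()),int(np.where(m[:,c])[0].max())) for c in range(228,308,6) if m[:,c].any()])
    return im
E
python3 - <<'E'
from edge import *
im=edge(); old=cv2.imread("pics/c4.png")
s=r.get_state();print(s['moment'],s['contact_force'])
from h import *
S=PM(r.camera_info("side")); a=np.deg2rad(46.4); ex=np.array([np.cos(a),np.sin(a)]); ey=np.array([-ex[1],ex[0]])
c=np.array([.4521,.2986]); 
for y in(-.111,-.08,-.05,.0,.05,.08):
  for z in(0,.058):
    q=S@np.r_[c-.018*ex+y*ey,z,1]; print(y,z,(q[:2]/q[2]).round(1))
E
```

```text
[265 179  34  17 270] [(270, 183, 186), (276, 179, 188), (282, 180, 190), (288, 182, 195), (294, 184, 190)]
[-1.19464252  0.94503871  0.03226397] [-1.97743418 -3.49951327  7.89771008]
-0.111 0 [288.4 230.2]
-0.111 0.058 [288.8 207.9]
-0.08 0 [277.4 223.5]
-0.08 0.058 [277.3 201.4]
-0.05 0 [267.  217.2]
-0.05 0.058 [266.5 195.3]
0.0 0 [250.6 207.3]
0.0 0.058 [249.5 185.5]
0.05 0 [235.1 197.8]
0.05 0.058 [233.4 176.4]
0.08 0 [226.2 192.4]
0.08 0.058 [224.2 171.1]
```

Run:
```python
from plant import r
import cv2,numpy as np
a=cv2.resize(r.capture("side")[140:260,200:320],None,fx=4.6,fy=4.6,interpolation=cv2.INTER_CUBIC)
b=cv2.resize(r.capture("wrist")[0:300,215:335],(240,552))
cv2.imwrite("pics/c5.png",cv2.convertScaleAbs(cv2.hconcat([a,b]),alpha=1.3,beta=20))
```

View pics/c5.png

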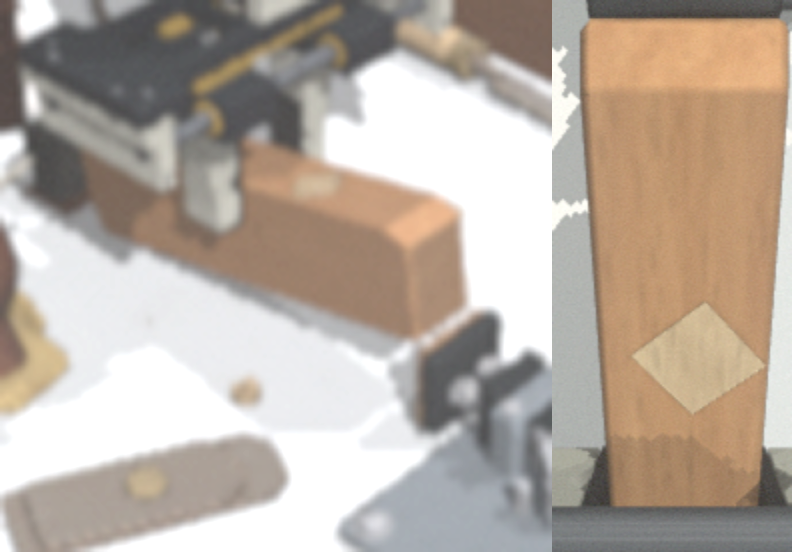

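The picture shows the block still tilted: its jaw end at (413,335) is about level with the jaw's top and the dog end is down. I'll take it back to open bench, level it there and regrip it accurately.

Emit:
jog_arm(deltas=[[[-0.4, 0, 0, 0.2, 0], [-0.4, 0, 0, 3, 0], [-0.4, 0, 0, 5, 0], [-0.4, 1.5, 3.5, 0, 0], [-0.4, 2, 4, 0, 0], [-0.4, 2.0, 4.0, 0, 0], [-0.4, 0, 0, -2, 0], [-0.4, 0, 0, 0, 0]]], force=30)

```text
time_s: 8.12
tcp_pos: [0.5056, 0.4129, 0.0969]
eef_rot: [179.7, -0.0, -43.6]
contact_force: [-0.4, -0.8, -4.3]
gripper_width: 0.0354
gripper_force: 30.0
```

Emit:
jog_arm(deltas=[[[-0.4, 0, 0, -2, 0], [-0.4, 0, 0, -1, 0], [-0.4, 0, 0, -1, 0], [-0.4, 0, 0, -1, 0], [-0.4, 0, 0, -1, 0], [-0.4, 0, 0, 0, 0]]], force=6)

```text
time_s: 8.88
tcp_pos: [0.5065, 0.4134, 0.0386]
eef_rot: [179.9, -0.0, -43.6]
contact_force: [-0.6, 0.2, -3.1]
gripper_width: 0.0361
gripper_force: 6.0
```

Emit:
jog_arm(deltas=[[[-0.4, 0, 0, -0.4, 0], [-0.4, 0, 0, -0.4, 0], [-0.4, 0, 0, -0.4, 0], [-0.4, 0, 0, -0.2, 0], [-0.4, 0, 0, 0, 0]]])

```text
time_s: 9.5
tcp_pos: [0.5068, 0.4139, 0.0253]
eef_rot: [180.0, 0.0, -43.6]
contact_force: [-0.8, -0.3, -3.4]
gripper_width: 0.0359
gripper_force: 6.0
```

Emit:
jog_arm(deltas=[[[-0.4, 0, 0, -0.2, 0], [-0.15, 0, 0, 0, 0], [0.0, 0, 0, 0, 0], [0.2, 0, 0, 0, 0], [0.3, 0, 0, 0, 0], [0.3, 0, 0, 0, 0]]])

```text
time_s: 10.25
tcp_pos: [0.5069, 0.414, 0.0236]
eef_rot: [-180.0, 0.0, -43.6]
contact_force: [-0.6, 0.5, 0.2]
gripper_width: 0.0566
gripper_force: 0.0
```

Emit:
jog_arm(deltas=[[[0.4, 0, 0, 2, 0], [0.4, 0, 0, 4, 0], [0.4, 0, 0, 6, 0], [0.4, 0, 0, 6, 0], [0.4, 0, 0, 0, 0], [0.4, 0, 0, 0, 0]]])

```text
time_s: 11.0
tcp_pos: [0.5066, 0.4138, 0.2035]
eef_rot: [-180.0, 0.0, -43.6]
contact_force: [-0.0, 0.0, -0.6]
gripper_width: 0.0616
gripper_force: 0.0
```

Run:
```python
from plant import r
import cv2,numpy as np
from h import *
s=r.get_state();print(s['tcp_pos'],s['eef_rot'],s['contact_force'],s['gripper_width'])
for n in("side","top","wrist"):
    i=r.camera_info(n); np.save(n+"3.npy",PM(i)); cv2.imwrite(f"pics/{n}3.png",r.capture(n))
for n in("side","wrist"):
    im=cv2.imread(f"pics/{n}3.png"); h=cv2.cvtColor(im,cv2.COLOR_BGR2HSV)
    m=cv2.inRange(h,(5,70,60),(20,255,255)); 
    print(n,[(row,(lambda w:(int(w.min()),int(w.max()),len(w)) if len(w) else 0)(np.where(m[row,230:330])[0]+230)) for row in range(60,260,8)])
```

```text
[0.5065857  0.41384139 0.20354162] [-1.79979511e+02  3.35697378e-02 -4.36033547e+01] [-0.04408254  0.02256568 -0.59669822] 0.06164214554421251
side [(60, (269, 271, 3)), (68, 0), (76, 0), (84, 0), (92, 0), (100, (245, 275, 31)), (108, (244, 295, 49)), (116, (246, 315, 70)), (124, (252, 329, 78)), (132, (270, 329, 60)), (140, (251, 329, 61)), (148, (246, 329, 68)), (156, (246, 329, 56)), (164, (254, 308, 55)), (172, (268, 321, 54)), (180, (283, 320, 38)), (188, (298, 319, 22)), (196, 0), (204, 0), (212, 0), (220, 0), (228, 0), (236, 0), (244, 0), (252, 0)]
wrist [(60, 0), (68, 0), (76, (262, 297, 36)), (84, (262, 297, 36)), (92, (262, 297, 36)), (100, (262, 297, 36)), (108, (262, 297, 36)), (116, (262, 297, 36)), (124, (262, 297, 36)), (132, (262, 296, 35)), (140, (262, 296, 35)), (148, (262, 296, 34)), (156, (262, 296, 35)), (164, (263, 296, 34)), (172, (263, 296, 34)), (180, (263, 296, 34)), (188, (263, 296, 34)), (196, (263, 296, 34)), (204, (263, 296, 34)), (212, (263, 295, 33)), (220, (263, 295, 33)), (228, (264, 295, 32)), (236, (264, 295, 32)), (244, (264, 295, 32)), (252, (264, 295, 32))]
```

Run:
```python
import cv2
from h import *
S,T,W=[np.load(n+"3.npy") for n in("side","top","wrist")]
im=cv2.imread("pics/wrist3.png"); print([(y,im[y,280].tolist()) for y in range(64,100,2)])
crop=cv2.resize(im[0:110,220:480],None,fx=2.6,fy=2.6,interpolation=cv2.INTER_CUBIC)
sd=cv2.resize(cv2.imread("pics/side3.png")[140:240,200:340],(364,260),interpolation=cv2.INTER_CUBIC)
tp=cv2.resize(cv2.imread("pics/top3.png")[180:300,140:280],(312,260),interpolation=cv2.INTER_CUBIC)
lo=cv2.hconcat([sd,tp]); 
cv2.imwrite("pics/c6.png",cv2.convertScaleAbs(cv2.vconcat([crop[:, :676],lo]),alpha=1.3,beta=15))
```

```text
[(64, [177, 184, 185]), (66, [178, 183, 182]), (68, [179, 182, 181]), (70, [175, 181, 181]), (72, [179, 182, 183]), (74, [117, 136, 159]), (76, [95, 126, 163]), (78, [94, 128, 165]), (80, [95, 128, 164]), (82, [100, 131, 170]), (84, [92, 123, 161]), (86, [91, 120, 155]), (88, [85, 113, 148]), (90, [86, 115, 150]), (92, [83, 112, 149]), (94, [85, 114, 148]), (96, [83, 112, 147]), (98, [84, 114, 150])]
```

View pics/c6.png

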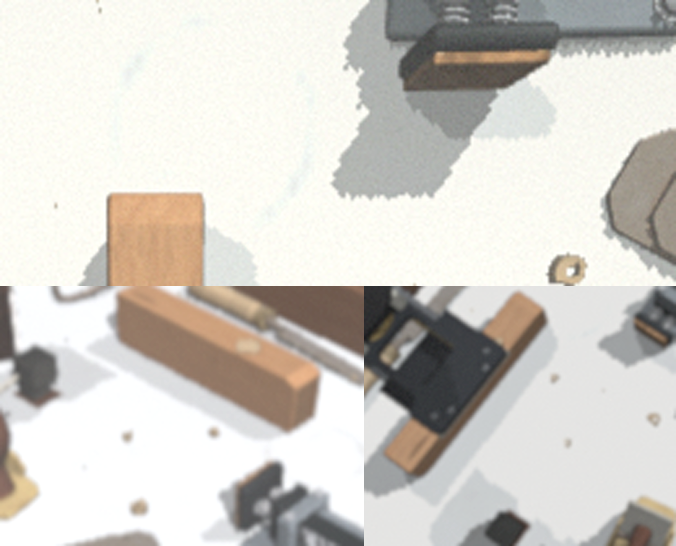

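Run:
```python
from h import *
S,T,W=[np.load(n+"3.npy") for n in("side","top","wrist")]
a=np.deg2rad(46.4); ex=np.array([np.cos(a),np.sin(a)]); ey=np.array([-ex[1],ex[0]]); piv=np.array([.600,.0825]); tcp=np.array([.50659,.41384])
f=lambda n,X,o:print(n,np.round(X,4),((X[:2]-o)@ex).round(4),((X[:2]-o)@ey).round(4))
for p in((262,73.3),(297,73.3)):
  for z in(.035,.046,.058): f(f'end rel tcp z{z}',onz(W,p,z),tcp)
for p in((262,86),(297,86)): f('bevel inner z.058',onz(W,p,.058),tcp)
for p in((387.3,24),(431.5,24)): f('cork top',onz(W,p,.048),piv)
for p in((375.8,34.2),(411,34.2)): f('cork bot',onz(W,p,.002),piv)
# side lower-left: scale 2.6 off (200,140); near-right bevel bottom corner ~ (288,386-286)
s=lambda x,y:(200+x/2.6,140+(y-286)/2.6)
f('side/wrist bevel edge N',tri(S,s(293,388),W,(297,73.3))[0],tcp); f('F',tri(S,s(318,372),W,(262,73.3))[0],tcp)
f('side base corner',onz(S,s(293,431),0),tcp); f('side base corner F',onz(S,s(317,415),0),tcp)
t=lambda x,y:(140+(x-364)/2.6/ (312/364),180+(y-286)/(260/120))
t=lambda x,y:(140+(x-364)*140/312,180+(y-286)*120/260)
f('dog top',onz(T,t(508,525),.042),piv)
f('top base corner dog end',onz(T,t(417,476),0),tcp);f('top base corner jaw end',onz(T,t(547,318),0),tcp)
```

```text
end rel tcp z0.035 [0.6025 0.3468] 0.0176 -0.1157
end rel tcp z0.046 [0.6012 0.3474] 0.0171 -0.1143
end rel tcp z0.058 [0.5997 0.3479] 0.0165 -0.1129
end rel tcp z0.035 [0.5782 0.3213] -0.0176 -0.1157
end rel tcp z0.046 [0.5776 0.3226] -0.0171 -0.1143
end rel tcp z0.058 [0.577  0.3241] -0.0165 -0.1129
bevel inner z.058 [0.5917 0.3558] 0.0166 -0.1017
bevel inner z.058 [0.5688 0.3317] -0.0166 -0.1017
cork top [0.5507 0.2327] 0.0748 0.1393
cork top [0.5223 0.2028] 0.0335 0.1393
cork bot [0.5503 0.2298] 0.0724 0.1375
cork bot [0.5243 0.2024] 0.0347 0.1375
side/wrist bevel edge N [0.5761 0.3228 0.0474] -0.018 -0.1132
F [0.5994 0.3473 0.0469] 0.0158 -0.1131
side base corner [0.5777 0.3259] -0.0146 -0.1121
side base corner F [0.6005 0.3493] 0.018 -0.1125
dog top [0.3542 0.3827] 0.0479 0.385
top base corner dog end [0.4212 0.4816] -0.0098 0.1085
top base corner jaw end [0.5795 0.3256] -0.0136 -0.1137
```

The picture confirms that the block is flat again and that its jaw end carries a bevel, which is why my earlier end estimate was about 3 mm short. Its end is about 114 mm from the TCP, and the cork is at about y = 138 mm in the same camera's frame. I'll regrip and place with that correction.

Emit:
jog_arm(deltas=[[[0.4, 0, 0, -5.0, 0], [0.4, 0, 0, -5.0, 0], [0.4, 0, 0, -4.0, 0], [0.4, 0, 0, -2.3, 0], [0.4, 0, 0, -0.5, 0], [-0.4, 0, 0, 0, 0], [-0.4, 0, 0, 0, 0], [-0.4, 0, 0, 0, 0]]], force=50)

```text
time_s: 12.15
tcp_pos: [0.5073, 0.4145, 0.0368]
eef_rot: [-179.9, 0.0, -43.6]
contact_force: [-0.6, 0.5, 0.6]
gripper_width: 0.037
gripper_force: 0.2
```

Emit:
jog_arm(deltas=[[[-0.4, 0, 0, 2, 0], [-0.4, 0, 0, 4, 0], [-0.4, 0, -1.45, 2.5, 0], [-0.4, -1.5, -3, 0, 0], [-0.4, -2, -3.5, 0, 0], [-0.4, -2.0, -3.5, 0, 0], [-0.4, 0, 0, 0, 0], [-0.4, 0, 0, 0, 0]]])

```text
time_s: 13.15
tcp_pos: [0.4525, 0.3, 0.1216]
eef_rot: [-179.9, 0.0, -43.6]
contact_force: [-0.3, 1.0, 0.1]
gripper_width: 0.0262
gripper_force: 0.0
```

The fingers had not finished closing, so the block stayed behind. I'll go back over it, open, and check it by image code.

Emit:
jog_arm(deltas=[[[0.4, 0, 0, 4, 0], [0.4, 2, 3.5, 4.1, 0], [0.4, 2, 3.5, 0, 0], [0.4, 1.5, 4.45, 0, 0], [0.4, 0, 0, 0, 0], [0.4, 0, 0, 0, 0]]])

```text
time_s: 13.9
tcp_pos: [0.5069, 0.4143, 0.2008]
eef_rot: [179.9, -0.0, -43.6]
contact_force: [-0.1, -0.5, 0.1]
gripper_width: 0.0616
gripper_force: 0.0
```

```bash
cat > blk.py <<'E'
from plant import r
import cv2; from h import *
s=r.get_state();print(s['tcp_pos'],s['eef_rot'],s['gripper_width'],s['contact_force'])
W=PM(r.camera_info("wrist")); im=r.capture("wrist"); cv2.imwrite("pics/wb.png",im)
h=cv2.cvtColor(im,cv2.COLOR_BGR2HSV); m=cv2.inRange(h,(5,70,60),(20,255,255))
print([(row,(lambda w:(int(w.min()),int(w.max()),len(w)) if len(w) else 0)(np.where(m[row,225:340])[0]+225)) for row in list(range(64,92,2))+list(range(92,272,12))])
S=r.capture("side"); o=cv2.imread("pics/side3.png"); d=cv2.absdiff(S,o).max(2); print('side diff vs flat',(d[140:200,230:330]>40).sum())
E
python3 blk.py
```

```text
[0.50686652 0.41432291 0.20076209] [ 1.79928500e+02 -1.20608338e-02 -4.35656926e+01] 0.06159585093319403 [-0.07412943 -0.48634948  0.05319997]
[(64, 0), (66, 0), (68, 0), (70, 0), (72, 0), (74, (266, 298, 33)), (76, (264, 300, 37)), (78, (264, 300, 37)), (80, (264, 300, 37)), (82, (264, 300, 37)), (84, (264, 300, 37)), (86, (264, 300, 37)), (88, (264, 300, 37)), (90, (264, 300, 37)), (92, (264, 300, 37)), (104, (264, 300, 37)), (116, (265, 299, 35)), (128, (265, 337, 39)), (140, (265, 299, 33)), (152, (265, 299, 34)), (164, (265, 299, 35)), (176, (265, 299, 35)), (188, (266, 298, 33)), (200, (266, 298, 33)), (212, (266, 298, 33)), (224, (266, 298, 33)), (236, (266, 298, 33)), (248, (266, 298, 33)), (260, (267, 298, 32))]
side diff vs flat 0
```

Emit:
jog_arm(deltas=[[[0.4, 0, 0, -5.0, 0], [0.4, 0, 0, -5.0, 0], [0.4, 0, 0, -4.0, 0], [0.4, 0, 0, -2.0, 0], [0.4, 0, 0, -0.5, 0], [-0.4, 0, 0, 0, 0], [-0.4, 0, 0, 0, 0], [-0.4, 0, 0, 0, 0]]], force=50)

```text
time_s: 15.0
tcp_pos: [0.5072, 0.4144, 0.0378]
eef_rot: [-179.9, 0.0, -43.6]
contact_force: [-1.9, -1.3, 3.0]
gripper_width: 0.0365
gripper_force: 1.7
```

Emit:
jog_arm(deltas=[[[-0.5, 0, 0, 0, 0], [-0.5, 0, 0, 0, 0], [-0.5, 0, 0, 0, 0]]])

```text
time_s: 15.38
tcp_pos: [0.5058, 0.4127, 0.0396]
eef_rot: [179.9, -0.0, -43.6]
contact_force: [-11.1, -5.4, 24.0]
gripper_width: 0.022
gripper_force: 12.1
```

```bash
cat >> blk.py <<'E'
hs=cv2.cvtColor(S,cv2.COLOR_BGR2HSV); ms=cv2.inRange(hs,(5,70,60),(20,255,255))
for nm,mm in(('now',ms),('flat',cv2.inRange(cv2.cvtColor(o,cv2.COLOR_BGR2HSV),(5,70,60),(20,255,255)))):
    print(nm,[(c,(lambda w:(int(w.min()),int(w.max())) if len(w) else 0)(np.where(mm[136:215,c])[0]+136)) for c in range(240,328,6)])
E
python3 blk.py; python3 -c "
from plant import r
s=r.get_state();print(s['gripper_force'],s['moment'],s['joints'])"
```

```text
[0.5058495  0.41270468 0.03964403] [ 1.79905159e+02 -3.10775920e-02 -4.35552444e+01] 0.021974549970343666 [-11.13991601  -5.38998289  23.98102158]
[(64, (234, 308, 75)), (66, (234, 308, 75)), (68, (234, 308, 75)), (70, (234, 308, 75)), (72, (234, 308, 75)), (74, (234, 307, 74)), (76, (234, 307, 74)), (78, (235, 307, 73)), (80, (235, 307, 73)), (82, (235, 307, 73)), (84, (235, 307, 73)), (86, (235, 307, 73)), (88, (235, 307, 73)), (90, (235, 307, 73)), (92, (235, 307, 73)), (104, (235, 307, 73)), (116, (236, 307, 72)), (128, (236, 307, 72)), (140, (236, 306, 71)), (152, (237, 306, 69)), (164, (237, 306, 69)), (176, (238, 306, 69)), (188, (238, 305, 68)), (200, (239, 305, 67)), (212, (239, 305, 67)), (224, (240, 305, 66)), (236, (240, 304, 65)), (248, (259, 301, 43)), (260, (260, 301, 42))]
side diff vs flat 492
now [(240, 0), (246, (147, 154)), (252, (144, 162)), (258, (148, 166)), (264, (151, 169)), (270, (158, 173)), (276, (136, 176)), (282, (151, 179)), (288, (154, 182)), (294, (136, 185)), (300, (136, 189)), (306, (136, 191)), (312, (136, 193)), (318, (136, 189)), (324, (136, 158))]
flat [(240, 0), (246, (143, 158)), (252, (140, 163)), (258, (140, 166)), (264, (143, 169)), (270, (146, 173)), (276, (136, 176)), (282, (136, 179)), (288, (136, 182)), (294, (136, 185)), (300, (136, 189)), (306, (136, 192)), (312, (136, 193)), (318, (136, 189)), (324, (136, 157))]
12.031543138436973 [-2.72813476  4.45848318 -0.04213162] [ 5.63049934e+01  2.66430650e+01 -1.34058356e+01  1.88922676e-02
 -5.00307780e+01 -9.87139762e+00]
```

The block has not moved, but the fingers went in too deep with 50 N (softer grips held at about 36 mm). I'll open, recentre and use a gentler grip.

Emit:
jog_arm(deltas=[[[0.0, 0, 0, 0, 0], [0.4, 0, 0, 0, 0], [0.4, 0, 0, 0, 0], [0.4, 0, 0, 0, 0], [0.4, 0, 0, 0, 0], [0.4, 0, 0, 0, 0]]], force=20)

```text
time_s: 16.23
tcp_pos: [0.5068, 0.4139, 0.0363]
eef_rot: [180.0, 0.0, -43.6]
contact_force: [-0.9, 1.5, 1.9]
gripper_width: 0.061
gripper_force: 1.2
```

```bash
python3 blk.py
```

```text
[0.50675839 0.41385463 0.03632488] [ 1.79973793e+02  1.15981283e-03 -4.35930509e+01] 0.060955941675418644 [-0.90705172  1.45625127  1.94274716]
[(64, (255, 339, 85)), (66, (255, 339, 85)), (68, (255, 339, 85)), (70, (255, 339, 83)), (72, (255, 339, 84)), (74, (255, 339, 85)), (76, (255, 339, 85)), (78, (256, 339, 84)), (80, (255, 339, 85)), (82, (255, 339, 84)), (84, (255, 339, 85)), (86, (255, 339, 85)), (88, (255, 339, 84)), (90, (255, 339, 85)), (92, (256, 339, 83)), (104, (256, 339, 83)), (116, (256, 339, 84)), (128, (257, 339, 83)), (140, (257, 339, 83)), (152, (257, 339, 83)), (164, (257, 339, 82)), (176, (257, 339, 82)), (188, (258, 339, 81)), (200, (258, 338, 81)), (212, (258, 338, 81)), (224, (259, 337, 79)), (236, (259, 337, 78)), (248, (259, 336, 71)), (260, (263, 335, 65))]
side diff vs flat 864
now [(240, 0), (246, (142, 149)), (252, (145, 159)), (258, (149, 166)), (264, (162, 169)), (270, (136, 173)), (276, (150, 176)), (282, (153, 179)), (288, (157, 182)), (294, (160, 185)), (300, (136, 189)), (306, (136, 192)), (312, (136, 193)), (318, (136, 186)), (324, (136, 158))]
flat [(240, 0), (246, (143, 158)), (252, (140, 163)), (258, (140, 166)), (264, (143, 169)), (270, (146, 173)), (276, (136, 176)), (282, (136, 179)), (288, (136, 182)), (294, (136, 185)), (300, (136, 189)), (306, (136, 192)), (312, (136, 193)), (318, (136, 189)), (324, (136, 157))]
```

Emit:
jog_arm(deltas=[[[0.6, 0, 0, 0, 0], [0.9, 0, 0, 0, 0], [0.9, 0, 0, 0, 0], [0.9, 0, 0, 0, 0], [0.9, 0, 0, 0, 0]]])

```text
time_s: 16.95
tcp_pos: [0.5069, 0.4139, 0.0365]
eef_rot: [180.0, 0.0, -43.6]
contact_force: [-0.1, 0.1, 0.1]
gripper_width: 0.0833
gripper_force: 0.0
```

```bash
sed -i 's/225:340\])\[0\]+225/215:370])[0]+215/' blk.py; python3 blk.py
```

```text
[0.506861   0.41388883 0.03653686] [ 1.79994711e+02  1.32080240e-03 -4.35949937e+01] 0.08331008389458522 [-0.11382552  0.11583566  0.07128231]
[(64, (245, 320, 76)), (66, (245, 320, 76)), (68, (245, 320, 76)), (70, (245, 320, 76)), (72, (245, 320, 76)), (74, (245, 320, 76)), (76, (245, 320, 76)), (78, (245, 320, 76)), (80, (245, 320, 76)), (82, (245, 320, 76)), (84, (245, 320, 76)), (86, (245, 320, 76)), (88, (245, 319, 75)), (90, (246, 320, 75)), (92, (246, 320, 75)), (104, (246, 319, 74)), (116, (246, 319, 74)), (128, (247, 319, 73)), (140, (247, 318, 72)), (152, (247, 318, 72)), (164, (248, 317, 68)), (176, (248, 317, 69)), (188, (249, 317, 68)), (200, (249, 317, 69)), (212, (249, 316, 68)), (224, (250, 316, 67)), (236, (250, 316, 67)), (248, (251, 315, 65)), (260, (251, 315, 65))]
side diff vs flat 569
now [(240, 0), (246, (143, 156)), (252, (145, 162)), (258, (154, 166)), (264, (167, 169)), (270, (165, 173)), (276, (149, 176)), (282, (143, 179)), (288, (136, 183)), (294, (151, 186)), (300, (149, 189)), (306, (136, 192)), (312, (136, 193)), (318, (136, 189)), (324, (136, 158))]
flat [(240, 0), (246, (143, 158)), (252, (140, 163)), (258, (140, 166)), (264, (143, 169)), (270, (146, 173)), (276, (136, 176)), (282, (136, 179)), (288, (136, 182)), (294, (136, 185)), (300, (136, 189)), (306, (136, 192)), (312, (136, 193)), (318, (136, 189)), (324, (136, 157))]
```

Emit:
jog_arm(deltas=[[[0.5, -0.05, -0.05, -0.6, 0], [0.1, 0, 0, 0, 0], [-0.1, 0, 0, 0, 0], [-0.25, 0, 0, 0, 0], [-0.25, 0, 0, 0, 0], [-0.25, 0, 0, 0, 0], [-0.25, 0, 0, 0, 0]]], force=25)

```text
time_s: 17.92
tcp_pos: [0.5063, 0.4134, 0.0306]
eef_rot: [180.0, 0.0, -43.6]
contact_force: [-1.6, -0.5, 1.5]
gripper_width: 0.0357
gripper_force: 25.0
```

Emit:
jog_arm(deltas=[[[-0.25, 0, 0, 1, 0], [-0.25, 0, 0, 2, 0], [-0.25, 0, 0, 4, 0], [-0.25, 0, 0, 2, 0], [-0.25, 0, 0, 0, 0]]])

```text
time_s: 18.55
tcp_pos: [0.507, 0.4143, 0.1226]
eef_rot: [-179.8, 0.0, -43.6]
contact_force: [0.3, -0.3, -3.6]
gripper_width: 0.0359
gripper_force: 25.0
```

```bash
python3 blk.py|head -2
```

```text
[0.50703768 0.41432297 0.12259661] [-1.79792228e+02  2.99186342e-02 -4.35897693e+01] 0.03585038263647346 [ 0.28762184 -0.27192775 -3.56943561]
[(64, (241, 319, 79)), (66, (241, 319, 79)), (68, (241, 319, 79)), (70, (241, 319, 79)), (72, (241, 319, 79)), (74, (242, 319, 78)), (76, (242, 319, 78)), (78, (242, 319, 78)), (80, (242, 319, 78)), (82, (242, 319, 78)), (84, (242, 319, 78)), (86, (242, 319, 78)), (88, (242, 319, 78)), (90, (242, 319, 78)), (92, (242, 318, 77)), (104, (242, 318, 77)), (116, (243, 318, 76)), (128, (243, 354, 81)), (140, (244, 317, 74)), (152, (244, 317, 74)), (164, (244, 317, 74)), (176, (245, 316, 72)), (188, (245, 316, 71)), (200, (245, 316, 72)), (212, (246, 315, 70)), (224, (246, 315, 70)), (236, (247, 315, 69)), (248, (247, 315, 69)), (260, (247, 314, 68))]
```

Emit:
jog_arm(deltas=[[[-0.25, 0, -1.4, 0, 0], [-0.25, -1.43, -3, 0, 0], [-0.25, -2, -3.5, 0, 0], [-0.25, -2.0, -3.5, 0, 0], [-0.25, 0, 0, -0.6, 0], [-0.25, 0, 0, 0, 0], [-0.25, 0, 0, 0, 0]]])

```text
time_s: 19.52
tcp_pos: [0.4525, 0.2998, 0.1143]
eef_rot: [180.0, -0.0, -43.6]
contact_force: [-0.6, -1.1, -2.8]
gripper_width: 0.0354
gripper_force: 25.0
```

Run:
```python
from plant import r
import cv2; from h import *
s=r.get_state();p=s['tcp_pos'];print(p,s['eef_rot'],s['contact_force'])
W=PM(r.camera_info("wrist")); im=r.capture("wrist"); h=cv2.cvtColor(im,cv2.COLOR_BGR2HSV); m=cv2.inRange(h,(5,70,60),(20,255,255))
w=[np.where(m[:,c])[0].min() for c in range(250,312,10)]; print(w)
a=np.deg2rad(46.4); ex=np.array([np.cos(a),np.sin(a)]); ey=np.array([-ex[1],ex[0]])
y0=np.median(w)-.5
row=int(y0)+8; c=np.where(m[row,215:370])[0]+215; print(c.min(),c.max())
for z in(.046,): 
  X=onz(W,(280,y0),z+p[2]-.0306); print((X-p[:2])@ex,(X-p[:2])@ey)
print('tcp cramp',(p[:2]-[.6,.0825])@ex,(p[:2]-[.6,.0825])@ey)
```

```text
[0.45245021 0.29980228 0.11425572] [ 1.79977391e+02 -1.26882171e-02 -4.35796608e+01] [-0.62189209 -1.05337408 -2.76456785]
[np.int64(25), np.int64(25), np.int64(25), np.int64(25), np.int64(25), np.int64(25), np.int64(25)]
241 319
0.0003017986672715148 -0.11415212804494623
tcp cramp 0.055610976859069905 0.2567072991387369
```

Emit:
jog_arm(deltas=[[[-0.25, 0, 0, -2, 0], [-0.25, 0, 0, -1, 0], [-0.25, 0, 0, -0.7, 0], [-0.25, 0, 0, -0.3, 0], [-0.25, 0, 0, -0.3, 0], [-0.25, 0, 0, 0, 0]]])

```text
time_s: 20.32
tcp_pos: [0.4521, 0.2995, 0.0716]
eef_rot: [-180.0, -0.0, -43.6]
contact_force: [-0.2, 0.4, -2.9]
gripper_width: 0.0355
gripper_force: 25.0
```

Emit:
jog_arm(deltas=[[[-0.25, 0, 0, -0.4, 0], [-0.25, 0, 0, -0.4, 0], [-0.25, 0, 0, -0.4, 0], [-0.25, 0, 0, 0, 0]]])

```text
time_s: 20.82
tcp_pos: [0.4519, 0.2992, 0.0591]
eef_rot: [180.0, -0.0, -43.6]
contact_force: [-0.3, -0.7, -2.8]
gripper_width: 0.0354
gripper_force: 25.0
```

Clear on both sides. Continuing down.

Emit:
jog_arm(deltas=[[[-0.25, 0, 0, -0.7, 0], [-0.25, 0, 0, -0.7, 0], [-0.25, 0, 0, -0.6, 0], [-0.25, 0, 0, -0.4, 0], [-0.25, 0, 0, -0.3, 0], [-0.25, 0, 0, 0, 0]]])

```text
time_s: 21.58
tcp_pos: [0.452, 0.2993, 0.0324]
eef_rot: [180.0, -0.0, -43.6]
contact_force: [-0.8, -0.3, -3.1]
gripper_width: 0.0356
gripper_force: 25.0
```

Emit:
jog_arm(deltas=[[[-0.25, 0, 0, -0.15, 0], [-0.25, 0, 0, 0, 0], [0.0, 0, 0, 0, 0], [0.3, 0, 0, 0, 0], [0.4, 0, 0, 0, 0], [0.4, 0, 0, 0, 0], [0.4, 0, 0, 0, 0]]])

```text
time_s: 22.45
tcp_pos: [0.4521, 0.2995, 0.0311]
eef_rot: [-180.0, -0.0, -43.6]
contact_force: [0.2, 0.1, 0.3]
gripper_width: 0.0611
gripper_force: 0.0
```

```bash
python3 blk.py|sed -n 1,2p
```

```text
[0.45211014 0.29945858 0.03111437] [-1.79995129e+02 -3.11926100e-04 -4.35903578e+01] 0.06105957027511384 [0.15333337 0.13512404 0.26518229]
[(64, (242, 320, 79)), (66, (242, 320, 79)), (68, (242, 320, 79)), (70, (242, 320, 79)), (72, (242, 320, 79)), (74, (242, 320, 79)), (76, (242, 320, 79)), (78, (242, 319, 78)), (80, (242, 320, 79)), (82, (242, 319, 78)), (84, (243, 319, 77)), (86, (242, 319, 78)), (88, (242, 319, 78)), (90, (243, 319, 77)), (92, (243, 319, 77)), (104, (243, 319, 77)), (116, (244, 318, 75)), (128, (244, 318, 75)), (140, (244, 318, 75)), (152, (245, 369, 77)), (164, (245, 369, 78)), (176, (245, 317, 73)), (188, (246, 316, 70)), (200, (246, 316, 70)), (212, (246, 316, 71)), (224, (247, 315, 69)), (236, (247, 315, 69)), (248, (248, 315, 68)), (260, (248, 314, 67))]
```

Emit:
jog_arm(deltas=[[[0.4, 0, 0, 2, 0], [0.4, 0, 0, 5, 0], [0.4, 0, 0, 6, 0], [0.4, 0, 0, 4, 0.1], [0.4, 0.5, -5, 0, 0.18], [0.4, 1, -5, 0, 0.18], [0.4, 1, -5, 0, 0.18], [0.4, 0.5, -5, 0, 0.18]]])

```text
time_s: 23.55
tcp_pos: [0.4822, 0.0979, 0.2012]
eef_rot: [-180.0, -0.0, 3.8]
contact_force: [1.4, 0.2, -0.5]
gripper_width: 0.0609
gripper_force: 0.0
```

Emit:
jog_arm(deltas=[[[0.4, 0.5, -5, 0, 0.18], [0.4, 0, -3.2, 0, 0.18], [0.4, 0, 0, 0, 0.1], [0.4, 0, 0, 0, 0], [0.4, 0, 0, 0, 0]]])

```text
time_s: 24.18
tcp_pos: [0.487, 0.0186, 0.2011]
eef_rot: [-180.0, -0.0, 29.5]
contact_force: [0.3, -0.6, 1.0]
gripper_width: 0.0612
gripper_force: 0.0
```

Run:
```python
from plant import r
import cv2; from h import *
s=r.get_state();p=s['tcp_pos'];print(p,s['eef_rot'],s['joints'])
S,T=PM(r.camera_info("side")),PM(r.camera_info("top"))
W=PM(r.camera_info("wrist")); im=r.capture("wrist"); h=cv2.cvtColor(im,cv2.COLOR_BGR2HSV); m=cv2.inRange(h,(5,90,80),(22,255,255))
for z in(.05,.1):
    q=W@np.r_[.4875,.0175,z,1]; print('expect',q[:2]/q[2])
n,l,st,ce=cv2.connectedComponentsWithStats(m)
for k in range(1,n):
    if st[k,4]>80: print(st[k],ce[k].round(0))
S_=r.capture("side"); o=cv2.imread("pics/side0.png"); hs=cv2.cvtColor(S_,cv2.COLOR_BGR2HSV); ms=cv2.inRange(hs,(5,70,60),(20,255,255))
print('block bottom edge',[(c,int(np.where(ms[150:245,c])[0].max()+150)) for c in range(226,296,6) if ms[150:245,c].any()])
a=np.deg2rad(46.4); ex=np.array([np.cos(a),np.sin(a)]); ey=np.array([-ex[1],ex[0]]);c=np.array([.4521,.2993])
for y in(-.1137,-.08,-.05,.0,.05,.08):
    q=S@np.r_[c-.018*ex+y*ey,0,1]; print(y,(q[:2]/q[2]).round(1),end=' ')
```

```text
[0.48703751 0.01856886 0.2010693 ] [-1.79999407e+02 -2.19277991e-03  2.94515645e+01] [ 2.53566700e+01  2.84277014e+00 -2.27204962e+01 -8.29400552e-04
 -6.44345889e+01  9.40952525e+01]
expect [281.9430794  189.31969846]
expect [282.18859425 201.32853407]
[115  19  22  46 199] [126.  42.]
[   0   24  141   79 5653] [65. 63.]
[   0  175   83   71 2248] [ 46. 205.]
[271 176  22  34 408] [283. 196.]
[  0 207  26  18 248] [ 11. 215.]
[144 265  11  52 197] [147. 291.]
[411 276   7  37 106] [415. 295.]
block bottom edge [(226, 191), (232, 194), (238, 198), (244, 201), (250, 205), (256, 209), (262, 213), (268, 216), (274, 220), (280, 224), (286, 227), (292, 152)]
-0.1137 [289.4 230.6] -0.08 [277.4 223.3] -0.05 [267.1 217. ] 0.0 [250.6 207.1] 0.05 [235.1 197.6] 0.08 [226.2 192.2]
```

Emit:
jog_arm(deltas=[[[0.4, 0.05, -0.05, -4, 0], [0.4, 0, 0, -4, 0], [0.4, 0, 0, -3, 0], [0.3, 0, 0, -1.6, 0], [-0.2, 0, 0, 0, 0], [-0.5, 0, 0, 0, 0], [-0.5, 0, 0, 0, 0], [-0.5, 0, 0, 0, 0]]], force=12)

```text
time_s: 25.28
tcp_pos: [0.4879, 0.0181, 0.0757]
eef_rot: [180.0, -0.1, 29.6]
contact_force: [-0.8, 1.0, 0.7]
gripper_width: 0.0241
gripper_force: 0.4
```

Emit:
jog_arm(deltas=[[[-0.5, 0, 0, 0, 0], [-0.5, 0, 0, 0, 0]]])

```text
time_s: 25.52
tcp_pos: [0.4879, 0.0179, 0.0756]
eef_rot: [180.0, -0.1, 29.6]
contact_force: [-0.6, 0.3, 3.9]
gripper_width: 0.0225
gripper_force: 12.0
```

Emit:
jog_arm(deltas=[[[-0.5, 0.78, -1.2, 0, 0.11], [-0.5, 0.9, -1.11, 0, 0.11], [-0.5, 1.02, -1.0, 0, 0.11], [-0.5, 1.12, -0.88, 0, 0.11], [-0.5, 1.21, -0.75, 0, 0.11], [-0.5, 0, 0, 0, 0]]])

```text
time_s: 26.28
tcp_pos: [0.5399, -0.0307, 0.0756]
eef_rot: [179.9, -0.2, 61.1]
contact_force: [-0.1, 7.8, 5.8]
gripper_width: 0.0219
gripper_force: 12.0
```

Emit:
jog_arm(deltas=[[[-0.5, -1.21, 0.8, 0, -0.11], [-0.5, -1.12, 0.9, 0, -0.11], [-0.5, -1.02, 1.0, 0, -0.11], [-0.5, -0.9, 1.09, 0, -0.11], [-0.5, -0.78, 1.2, 0, -0.11], [-0.5, -0.05, 0.05, 0, 0], [-0.5, 0, 0, 0, 0]]])

```text
time_s: 27.15
tcp_pos: [0.4876, 0.0187, 0.0755]
eef_rot: [180.0, -0.0, 29.6]
contact_force: [0.6, -2.2, 5.3]
gripper_width: 0.0219
gripper_force: 12.0
```

Emit:
jog_arm(deltas=[[[-0.5, 0.83, -1.2, 0, 0.11], [-0.5, 0.9, -1.11, 0, 0.11], [-0.5, 1.02, -1.0, 0, 0.11], [-0.5, 1.12, -0.86, 0, 0.11], [-0.5, 1.21, -0.7, 0, 0.11], [-0.5, 0, 0, 0, 0]]])

```text
time_s: 27.9
tcp_pos: [0.5389, -0.03, 0.0754]
eef_rot: [180.0, -0.0, 61.2]
contact_force: [-2.2, 2.9, 7.6]
gripper_width: 0.0221
gripper_force: 12.0
```

Emit:
jog_arm(deltas=[[[-0.5, -1.21, 0.73, 0, -0.11], [-0.5, -1.12, 0.86, 0, -0.11], [-0.5, -1.02, 1.0, 0, -0.11], [-0.5, -0.9, 1.09, 0, -0.11], [-0.5, -0.83, 1.2, 0, -0.11], [-0.5, 0, 0.0, 0, 0], [-0.5, 0, 0, 0, 0]]])

```text
time_s: 28.78
tcp_pos: [0.4876, 0.0187, 0.0755]
eef_rot: [180.0, -0.0, 29.6]
contact_force: [0.4, -1.8, 5.9]
gripper_width: 0.0225
gripper_force: 12.0
```

```bash
cat > chk.py <<'E'
from plant import r
import cv2; from h import *
S_=r.capture("side"); hs=cv2.cvtColor(S_,cv2.COLOR_BGR2HSV); ms=cv2.inRange(hs,(5,70,60),(20,255,255))
print('block bottom edge',[(c,int(np.where(ms[150:245,c])[0].max()+150)) for c in range(226,296,6) if ms[150:245,c].any()])
print('right end',[(row,int(np.where(ms[row,225:320])[0].max()+225)) for row in (190,196,202,208,214,220)])
g=cv2.cvtColor(S_,cv2.COLOR_BGR2GRAY); print([(x,int(g[228,x])) for x in range(276,310)])
E
python3 chk.py
```

```text
block bottom edge [(226, 182), (244, 230), (250, 226), (280, 217), (292, 229)]Traceback (most recent call last):
  File "chk.py", line 5, in <module>
    print('right end',[(row,int(np.where(ms[row,225:320])[0].max()+225)) for row in (190,196,202,208,214,220)])
                                ~~~~~~~~~~~~~~~~~~~~~~~~~~~~~~~~^^
    return umr_maximum(a, axis, None, out, keepdims, initial, where)
ValueError: zero-size array to reduction operation maximum which has no identity
```

Emit:
jog_arm(deltas=[[[-0.5, 0.83, -1.2, 0, 0.11], [-0.5, 0.9, -1.11, 0, 0.11], [-0.5, 1.02, -1.0, 0, 0.11], [-0.5, 1.12, -0.86, 0, 0.11], [-0.5, 1.21, -0.7, 0, 0.11], [-0.5, 0, 0, 0, 0]]])

```text
time_s: 29.58
tcp_pos: [0.5384, -0.0298, 0.0753]
eef_rot: [-180.0, -0.0, 61.2]
contact_force: [-4.0, 2.9, 10.8]
gripper_width: 0.0223
gripper_force: 12.0
```

Emit:
jog_arm(deltas=[[[-0.5, -1.21, 0.73, 0, -0.11], [-0.5, -1.12, 0.86, 0, -0.11], [-0.5, -1.02, 1.0, 0, -0.11], [-0.5, -0.9, 1.09, 0, -0.11], [-0.5, -0.83, 1.2, 0, -0.11], [-0.5, 0, 0.0, 0, 0], [-0.5, 0, 0, 0, 0]]])

```text
time_s: 30.45
tcp_pos: [0.4875, 0.0187, 0.0755]
eef_rot: [180.0, -0.0, 29.6]
contact_force: [1.3, -3.5, 5.8]
gripper_width: 0.022
gripper_force: 12.0
```

Emit:
jog_arm(deltas=[[[-0.5, 0.83, -1.2, 0, 0.11], [-0.5, 0.9, -1.11, 0, 0.11], [-0.5, 1.02, -1.0, 0, 0.11], [-0.5, 0, 0, 0, 0]]])

```text
time_s: 30.95
tcp_pos: [0.515, -0.0139, 0.0754]
eef_rot: [-180.0, -0.1, 48.5]
contact_force: [-3.3, 4.9, 10.5]
gripper_width: 0.0225
gripper_force: 12.0
```

Emit:
jog_arm(deltas=[[[-0.5, 1.12, -0.86, 0, 0.11], [-0.5, 0, 0, 0, 0]]])

```text
time_s: 31.2
tcp_pos: [0.526, -0.0223, 0.0753]
eef_rot: [-179.9, -0.0, 54.9]
contact_force: [-3.4, 4.8, 10.0]
gripper_width: 0.0223
gripper_force: 12.0
```

Emit:
jog_arm(deltas=[[[-0.5, 0.59, -0.37, 0, 0.055], [-0.5, 0, 0, 0, 0]]])

```text
time_s: 31.45
tcp_pos: [0.5311, -0.0257, 0.0752]
eef_rot: [-179.9, -0.0, 58.0]
contact_force: [-6.1, 7.0, 10.6]
gripper_width: 0.0223
gripper_force: 12.0
```

Emit:
jog_arm(deltas=[[[-0.5, 0.33, -0.18, 0, 0.03], [-0.5, 0, 0, 0, 0]]])

```text
time_s: 31.7
tcp_pos: [0.5339, -0.0274, 0.0752]
eef_rot: [-179.9, -0.0, 59.7]
contact_force: [-7.4, 8.1, 11.5]
gripper_width: 0.0224
gripper_force: 12.0
```

Emit:
jog_arm(deltas=[[[-0.5, 0.17, -0.09, 0, 0.015], [-0.5, 0, 0, 0, 0]]])

```text
time_s: 31.95
tcp_pos: [0.5354, -0.0282, 0.0752]
eef_rot: [-179.9, -0.0, 60.5]
contact_force: [-8.8, 8.6, 11.8]
gripper_width: 0.0228
gripper_force: 12.0
```

```bash
cat > avg.py <<'E'
from plant import r
import numpy as np
F=[];P=[]
for _ in range(8):
    r.capture("side"); s=r.get_state(); F.append(s['contact_force']);P.append(s['tcp_pos'])
F=np.array(F);f=F.mean(0);p=np.mean(P,0); d=p[:2]-[.6,.0825]; u=d/np.hypot(*d); t=np.array([-u[1],u[0]])
print('F',f.round(2),'sd',F.std(0).round(2),'tang',(-f[:2]@t).round(2),'rad',(f[:2]@u).round(2),'q',round(np.arctan2(-d[1],-d[0])-np.deg2rad(29.7),3),'r',np.hypot(*d).round(4),'tcp',p.round(4))
E
python3 avg.py
```

```text
F [-7.62  7.22 12.32] sd [0.47 0.4  0.53] tang 10.22 rad -2.39 q 0.524 r 0.1282 tcp [ 0.5354 -0.0282  0.0752]
```

Emit:
jog_arm(deltas=[[[-0.5, 0.17, -0.08, 0, 0.015], [-0.5, 0, 0, 0, 0]]])

```text
time_s: 32.6
tcp_pos: [0.5369, -0.029, 0.0751]
eef_rot: [-179.8, -0.0, 61.4]
contact_force: [-8.1, 7.5, 11.6]
gripper_width: 0.0226
gripper_force: 12.0
```

```bash
python3 avg.py
```

```text
F [-7.98  7.51 12.31] sd [0.81 0.41 0.6 ] tang 10.65 rad -2.6 q 0.537 r 0.1281 tcp [ 0.5368 -0.029   0.0751]
```

Pull is still only creeping up (10.2 to 10.7 N), so this is not hard yet. I'll complete the stroke.

Emit:
jog_arm(deltas=[[[-0.5, 0.18, -0.08, 0, 0.015], [-0.5, 0, 0, 0, 0]]])

```text
time_s: 33.25
tcp_pos: [0.5385, -0.0298, 0.0751]
eef_rot: [-179.8, -0.0, 62.2]
contact_force: [-8.7, 7.4, 12.3]
gripper_width: 0.0224
gripper_force: 12.0
```

```bash
python3 avg.py
```

```text
F [-8.32  7.23 12.77] sd [0.43 0.38 0.39] tang 10.77 rad -2.35 q 0.551 r 0.1281 tcp [ 0.5385 -0.0298  0.0751]
```

Emit:
jog_arm(deltas=[[[-0.5, -1.24, 0.69, 0, -0.125], [-0.5, -1.12, 0.86, 0, -0.11], [-0.5, -1.02, 1.0, 0, -0.11], [-0.5, -0.9, 1.11, 0, -0.11], [-0.5, -0.83, 1.2, 0, -0.11], [-0.5, 0, 0.0, 0, 0], [-0.5, 0, 0, 0, 0]]])

```text
time_s: 34.52
tcp_pos: [0.4884, 0.0179, 0.0752]
eef_rot: [-180.0, 0.1, 29.9]
contact_force: [-3.4, -0.4, 7.9]
gripper_width: 0.0224
gripper_force: 12.0
```

```bash
python3 avg.py
```

```text
F [-3.05 -0.58  7.83] sd [0.25 0.34 0.29] tang 1.04 rad 2.93 q 0.008 r 0.1289 tcp [0.4885 0.0177 0.0752]
```

Emit:
jog_arm(deltas=[[[-0.5, 0.4, -0.6, 0, 0.055], [-0.5, 0.43, -0.6, 0, 0.055], [-0.5, 0, 0, 0, 0]]])

```text
time_s: 35.3
tcp_pos: [0.4966, 0.0059, 0.0751]
eef_rot: [-179.9, 0.1, 36.2]
contact_force: [-5.2, 2.5, 9.7]
gripper_width: 0.0228
gripper_force: 12.0
```

```bash
python3 avg.py
```

```text
F [-5.55  3.02  9.61] sd [0.46 0.32 0.43] tang 5.72 rad 2.67 q 0.117 r 0.1287 tcp [0.4964 0.0061 0.0751]
```

Emit:
jog_arm(deltas=[[[-0.5, 0.45, -0.56, 0, 0.055], [-0.5, 0, 0, 0, 0]]])

```text
time_s: 35.95
tcp_pos: [0.5006, 0.001, 0.075]
eef_rot: [-179.9, 0.1, 39.3]
contact_force: [-7.5, 7.9, 11.4]
gripper_width: 0.0224
gripper_force: 12.0
```

```bash
python3 avg.py
```

```text
F [-7.99  7.47 11.05] sd [0.65 0.7  0.34] tang 10.84 rad 1.46 q 0.167 r 0.1286 tcp [0.5004 0.0011 0.075 ]
```

Emit:
jog_arm(deltas=[[[-0.5, 0.1, -0.12, 0, 0.012], [-0.5, 0, 0, 0, 0]]])

```text
time_s: 36.6
tcp_pos: [0.5013, 0.0001, 0.075]
eef_rot: [-179.8, 0.0, 40.0]
contact_force: [-7.7, 8.3, 11.3]
gripper_width: 0.0229
gripper_force: 12.0
```

```bash
python3 avg.py
```

```text
F [-8.71  8.6  11.53] sd [0.45 0.42 0.35] tang 12.19 rad 1.18 q 0.177 r 0.1286 tcp [5.013e-01 1.000e-04 7.500e-02]
```

The lever now climbs about 1 N per mm at only q≈0.18, past 12 N, whereas the previous stroke reached 0.55 on soft springs. It has gone hard, so I'll take it back to rest and let go.

Emit:
jog_arm(deltas=[[[-0.5, -0.35, 0.43, 0, -0.04], [-0.5, -0.55, 0.72, 0, -0.07], [-0.5, -0.48, 0.76, 0, -0.067], [-0.5, -0.05, 0.06, 0, 0], [-0.5, 0, 0, 0, 0], [-0.5, 0, 0, 0, 0]]])

```text
time_s: 37.75
tcp_pos: [0.488, 0.0186, 0.0751]
eef_rot: [-180.0, 0.1, 29.9]
contact_force: [-2.2, -0.4, 6.1]
gripper_width: 0.0223
gripper_force: 12.0
```

```bash
python3 avg.py
```

```text
F [-2.29 -0.52  7.1 ] sd [0.49 0.45 0.6 ] tang 0.68 rad 2.24 q 0.0 r 0.1289 tcp [0.4881 0.0186 0.0751]
```

Emit:
jog_arm(deltas=[[[-0.2, 0, 0, 0, 0], [0.2, 0, 0, 0, 0], [0.4, 0, 0, 0, 0], [0.4, 0, 0, 0, 0], [0.4, 0, 0, 2, 0], [0.4, 0, 0, 5, 0], [0.4, 0, 0, 5, 0], [0.4, 0, 0, 0, 0]]])

```text
time_s: 39.15
tcp_pos: [0.491, 0.0196, 0.1991]
eef_rot: [179.9, -0.4, 29.9]
contact_force: [-0.0, -0.0, -0.1]
gripper_width: 0.0611
gripper_force: 0.0
```

Run:
```python
from plant import r
import cv2; from h import *
s=r.get_state();print(s['tcp_pos'],s['contact_force'],s['gripper_width'],s['time_s'])
W=PM(r.camera_info("wrist")); h=cv2.cvtColor(r.capture("wrist"),cv2.COLOR_BGR2HSV); m=cv2.inRange(h,(5,90,80),(22,255,255))
for z in(.05,.1):
    q=W@np.r_[.4875,.0175,z,1]; print('expect',q[:2]/q[2])
n,l,st,ce=cv2.connectedComponentsWithStats(m)
for k in range(1,n):
    if st[k,4]>200: print(st[k],ce[k].round(0))
```

```text
[0.49096162 0.01959177 0.19911136] [-0.01705581 -0.02739951 -0.07216764] 0.06111108373039523 39.15
expect [280.67517766 194.41311132]
expect [280.79882171 206.88525686]
[   0   30  125   79 4985] [60. 69.]
[   0  178   81   70 2204] [ 45. 207.]
[270 181  22  34 401] [282. 201.]
[  0 210  23  19 260] [ 10. 218.]
```

```bash
python3 chk.py 2>&1 | head -2
```

```text
block bottom edge [(226, 192), (232, 195), (238, 199), (244, 202), (250, 206), (256, 210), (262, 213), (268, 217), (274, 220), (280, 224), (292, 153)]
right end [(190, 274), (196, 276), (202, 276), (208, 276), (214, 276), (220, 278)]
```

```bash
python3 -c "
from plant import r
print(r.close_job())"
```

```text
the job is handed in; nothing more can be done
None
```

The beech block lies flat and in line between jaw and dog. I pumped four full strokes; on the fifth the lever went hard at about 12 N and I stopped there. The lever is back at rest, the arm is clear, and the job is handed in at about 39 s; the interface gave no verdict, and I did not check the other tools' positions at the end.

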